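# Find the hidden catch of the key box

## Task

On the small grey key box, push the half-open black flap all the way back, past upright, using the outside of the fingers. Then feel along the row of five identical flush tiles beneath it for the one that gives when pressed, and press that one down so that the blue key tray springs out fully. Do not push or pull the tray itself, do not knock, shift or lift anything else on the shelf, and finish clear with the flap still back and the tray out.

Things in the scene. Friction and masses are not known exactly. Their poses are not given: they have to be found in the camera images.
- keybox: Grey plastic key box, fixed to the shelf, 80 mm deep (its x) by 232 mm wide (its y) by 60 mm high, the top level. Origin: centre of its underside, on the shelf (z = 0); x points to its back, y along its width, z up. The blue tray comes out at its front, -x. The row of tiles lies in its top.
- tile_row (a point): Middle of the row of five identical light-grey tiles, on their top face, flush with the box's top at 60 mm height. Axes as the box's. Each tile is 48 mm (x) by 40.5 mm (y), their centres at y = -84, -42, 0, 42 and 84 mm from here, x = 0. Fingertips must stay within one tile: a neighbour or the frame under the tip blocks the press.
- tile_mid (a point): The same point, for what the tiles do: four are rigid dummies; one, in a place that differs every time and cannot be told by eye, is the catch. It starts to yield at about 2 N, meets its stop 6 mm down at about 5 N, frees the tray when some 4 mm down, and rises when released.
- flap (a joint): Angle of the black flap in rad: 0 lying shut on the tiles, 1.57 upright, 2.3 at its stop leaning back. It starts at 0.7 to 1.2 and must end above 1.9. A stiff hinge (about 0.05 N m of friction) lets it stay where it is left.
- flap_edge (a point): Middle of the flap's free edge. The flap is a plate 50 mm from hinge to edge, 206 mm wide, 4 to 7 mm thick; its hinge line runs along the box's y at x = +28 mm, z = 60 mm in the box's frame, and it opens up and backwards (towards the box's +x).
- tray (a joint): Travel of the blue key tray in m: 0 when caught inside the box, 0.045 when sprung out fully towards the box's -x (front). Its front plate is 200 mm wide and stands from 6 to 40 mm above the shelf. It springs out by itself once the catch is pressed.
- measuring_cup_rim (a point): Bystander: centre of the rim of a stainless measuring cup, 68 mm across, 50 mm high, with a flat handle to its +y reaching 117 mm from its axis. Stands free to the left (+y) of the box.
- egg_cup_rim (a point): Bystander: centre of the rim of an orange egg cup, 48 mm across, 60 mm high. Stands free to the right (-y) of the box.
- coaster_a: Bystander: square bamboo coaster, 95 x 95 x 8 mm, lying behind the box; origin at the centre of its underside.
- coaster_b: Bystander: a second bamboo coaster like the first, lying behind the box; origin at the centre of its underside.
- jam_jar: Bystander: jam jar with red cap, 66 mm across, 90 mm high, off to the right of the robot; origin at the centre of its underside.
There are look-alikes about, which are no part of the job. There is more than one size of the keybox; the one meant has the size given above.

How it is judged:
By the outcome, as a careful person would: the job done as asked, in the order asked, and still so for the second after the job is handed in, with the robot touching nothing.
It also fails if it takes over 51 s, if anything falls off the work surface, if the arm or the gripper's body presses on something with over 40 N, if the wrist force passes 120 N, or if a joint passes its speed limit or range.

## Robot

A 6-joint arm with a two-finger parallel gripper is mounted at the origin on the work surface. World frame = base frame: x ahead of the robot, y to its left, z up, the work surface at z = 0. Lengths are in m, angles in degrees, forces in N, time in s.
With the tool pointing down it reaches from about 0.4 to 0.825 m from the base axis. Payload 7 kg.
Tool frame: the origin (TCP) lies at the very end of the fingers, on their centre line; the grasp point (between the pads) lies behind it (r.grasp_offset is the z of the grasp point in the tool frame, in m); z points along the fingers, y is the direction in which the jaws open and shut (so a half turn about z gives the same grasp; the last joint's range is limited). The gripper opens to 88 mm and grips with 3 to 60 N. Pads are 19 mm wide; open, the fingers measure 130 mm over their backs; the gripper's body (78 mm by 193 mm) begins 47 mm behind the grasp point.
Start: joints at [82.569, 20.546, 0.682, 0, -70.136, -16.507], TCP at [0.274, 0.617, 0.227] pointing down, gripper open.
Joint ranges: [-176.03, 176.03], [-82.01, 121.73], [-58.28, 71.71], [-173.87, 95.51], [-174.79, -0.11], [-173.66, 173.66]. Speed limits (degrees/s): [136.94, 136.94, 172.46, 180, 180, 180].

## Interface

Orientations are given as [roll, pitch, yaw] about the fixed x, y, z axes, in that order (R = Rz(yaw) Ry(pitch) Rx(roll)).
In Python, from plant import r gives the robot as it stands. The module is installed in compiled form; this text tells all that it offers.
- The arm moves only by the tool servo_tool, never from a script. Its argument "targets" is a list of rows, each an object of numbers: "dx", "dy", "dz": the shift along the world's x, y, z in cm; "spin": the turn about the world's z in rad; "grip": the opening in per cent of the stroke, from 0 (shut) to 100 (fully open). A call has exactly 10 rows; each row is the pose to reach, as a shift and turn from the pose commanded when the call began; what a row does not reach only later rows make up. A row lasts 1/12 s, in which the tool goes at most 41.7 mm and 7.16 degrees, less where a joint would pass 70% of its speed; a pose out of reach is approached as far as the arm can. A call with a gripper value outside its range is refused whole. The fingers move at their own pace and stop on an object; "squeeze" is the grip in N (left out, the last holds). Time passes only in rows, so rows that repeat a pose let the fingers close, or fill a call up. It gives the time, the measured TCP pose, the force and the opening at its end, in the units of the state.
- r.get_state(): the state, without advancing time (a new reading comes with each control period).
- r.capture(name): name is "side" or "top" or "wrist"; returns the picture (480x640x3 uint8, blue, green, red); there is no depth.
- r.get_calibration(name): a dict with "K" (3x3 intrinsics, pixels), "extrinsics" (4x4, takes a point from camera to world coordinates). Camera axes: x right, y down, z forward; pixel columns grow to the right and rows downward; lengths in m; the calibration is good to about 2 mm. A picture is of the moment at which its call begins: read the wrist's pose just before it. get_calibration takes no time and is no camera call; for the wrist camera it gives the pose at the moment of the call.
- r.close_job(): hands the job in, once; it reports no verdict.
Trained networks look in the newest picture that a camera, given by its name, has taken for a name from the list of things; names that differ only in an ending like _2 or _b are one class to them, and where a whole thing is asked for, a point or a joint stands for the part that bears it (a point fixed in the world has none). Each returns a list of dicts, best first, with "p" (0 to 1); they miss things now and then, are a little off and sometimes report something else, mostly with a low value. They report only what shows in the picture. A call takes as long as a camera call. They do not tell look-alikes from the thing itself.
- r.cut_out(name, camera): "mask" (480x640 bool, what is visible of it) and "extent" ([left, top, right, bottom] in pixels, round what is visible of it).
The state is a dict: "time_s": time; "joints": joint angles; "qd": joint speeds; "joint_torque": joint torques, N m; "tcp_pos": TCP position; "eef_rot": TCP orientation; "contact_force": force on the tool from outside, world axes, zero at the start; "moment": the same for the moment, N m; "gripper_width": finger opening in m.
Only numpy, scipy, OpenCV 4.12 (cv2) and the standard library are available. Lean on these libraries where they do the work, as an engineer would, in place of code of your own. Each camera call takes 0.05 s, during which the arm holds its last target. There are 200 camera calls.

## Working session

There is one attempt and no reset: what is moved stays moved. The work goes in short steps, Python scripts to look and compute and a tool call to move; the robot and the scene stay as the last step left them, time stands still between calls to the robot, and variables do not carry over. Pictures are saved under pics/ and viewed, about 8 in all and at most 12, crops included, and the job is handed in when it is done.

Besides the shell and the picture viewer there is one more tool, called after "Call:" as name(argument=value, ...) on one line, values as JSON. servo_tool: Moves the arm, as the interface text tells. Its arguments: {"type":"object","properties":{"targets":{"type":"array"},"squeeze":{"type":"number"}},"required":["targets"]}

```bash
mkdir -p pics
python3 - <<'E'
from plant import r
import cv2,numpy as np
print(r.get_state())
ims=[]
for n in("side","top","wrist"):
    im=r.capture(n);cv2.imwrite(f"pics/{n}0.png",im)
    c=r.get_calibration(n);print(n,np.round(c["K"],1).tolist(),np.round(c["extrinsics"],3).tolist())
    for k in("keybox","flap_edge","tile_row","tray"):
        for d in r.cut_out(k,n)[:3]:print(n,k,round(d["p"],2),d["extent"])
E
```

```text
{'time_s': 0.0, 'joints': array([ 8.25687556e+01,  2.05914369e+01,  6.32643107e-01, -1.97445558e-02,
       -7.01357200e+01, -1.65045798e+01]), 'qd': array([-0.01312748,  0.02596185,  0.0029464 , -0.0055294 ,  0.01548808,
        0.03294105]), 'joint_torque': array([-6.58156641e-04, -5.82721889e+01,  2.93062556e+01,  6.99729234e+00,
        6.75067960e-03, -1.48849299e-04]), 'tcp_pos': array([0.27370844, 0.61647045, 0.22561526]), 'eef_rot': array([ 1.79904107e+02, -9.05691958e-03, -2.39425410e+01]), 'contact_force': array([ 0.80740068, -0.1879152 ,  0.56690909]), 'moment': array([0.01503795, 0.02361855, 0.01556303]), 'gripper_width': 0.08749562358174398}
side [[473.6, 0.0, 324.7], [0.0, 473.6, 228.7], [0.0, 0.0, 1.0]] [[0.932, -0.278, 0.231, 0.343], [-0.362, -0.708, 0.607, -0.552], [-0.005, -0.649, -0.76, 0.707], [0.0, 0.0, 0.0, 1.0]]
side keybox 0.82 [312.3, 184.5, 396.4, 319.5]
side keybox 0.67 [207.4, 275.7, 257.3, 395.0]
side flap_edge 0.9 [335.4, 179.6, 387.0, 281.1]
side flap_edge 0.8 [211.4, 281.6, 247.3, 375.0]
side tile_row 0.85 [204.5, 277.2, 257.5, 395.8]
side tile_row 0.5
[... 193 characters left out ...]
-0.999, 0.053, 0.473], [-1.0, 0.011, 0.004, -0.045], [-0.004, -0.053, -0.999, 1.204], [0.0, 0.0, 0.0, 1.0]]
top keybox 0.95 [326.8, 300.3, 407.3, 339.7]
top keybox 0.71 [282.5, 201.5, 383.0, 243.6]
top keybox 0.48 [292.0, 203.3, 377.8, 222.2]
top flap_edge 0.79 [289.2, 205.2, 377.7, 222.0]
top flap_edge 0.71 [334.5, 305.5, 399.3, 333.1]
top tile_row 0.75 [282.7, 197.5, 384.0, 245.8]
top tile_row 0.74 [328.7, 304.6, 403.4, 342.1]
top tray 0.65 [294.8, 218.2, 371.4, 245.1]
top tray 0.63 [384.9, 332.0, 390.0, 336.5]
wrist [[331.6, 0.0, 316.2], [0.0, 331.6, 241.8], [0.0, 0.0, 1.0]] [[-0.407, -0.88, -0.243, 0.338], [-0.913, 0.392, 0.108, 0.587], [-0.0, 0.266, -0.964, 0.385], [0.0, 0.0, 0.0, 1.0]]
```

View pics/top0.png

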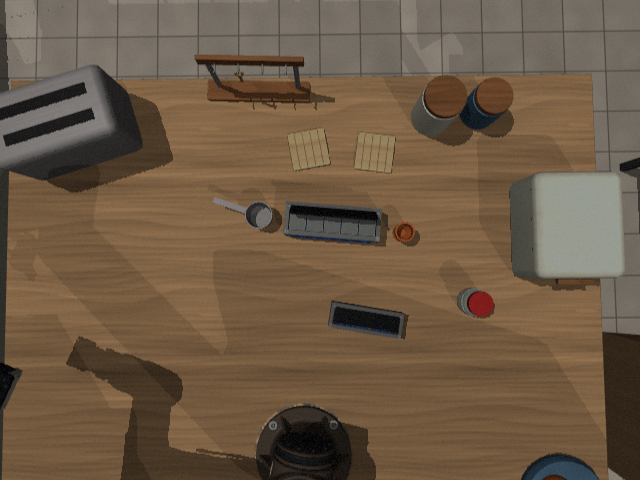

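View pics/side0.png

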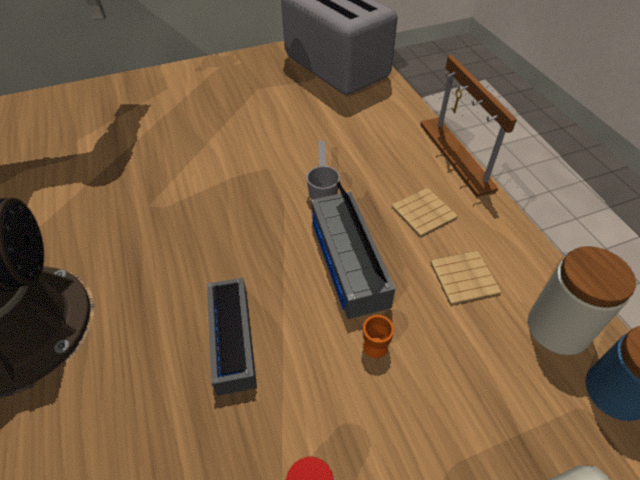

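The top view shows the large box with its flap half open at (333,223) and a smaller look-alike, shut, at (367,320). In the side view they are at (350,255) and (230,335). The large one measures about 0.24 m, which matches the text, so I choose it. Next is a close crop from both views.

Run:
```python
import cv2,numpy as np
a=cv2.imread("pics/top0.png")[190:260,270:400];b=cv2.imread("pics/side0.png")[165:325,295:405]
a=cv2.resize(a,None,fx=6,fy=6,interpolation=cv2.INTER_CUBIC)[:,:780]
cv2.imwrite("pics/crop_top.png",a)
cv2.imwrite("pics/crop_side.png",cv2.resize(b,None,fx=3.7,fy=3.7,interpolation=cv2.INTER_CUBIC))
from plant import r
print(r.grasp_offset)
```

```text
-0.0188
```

View pics/crop_top.png

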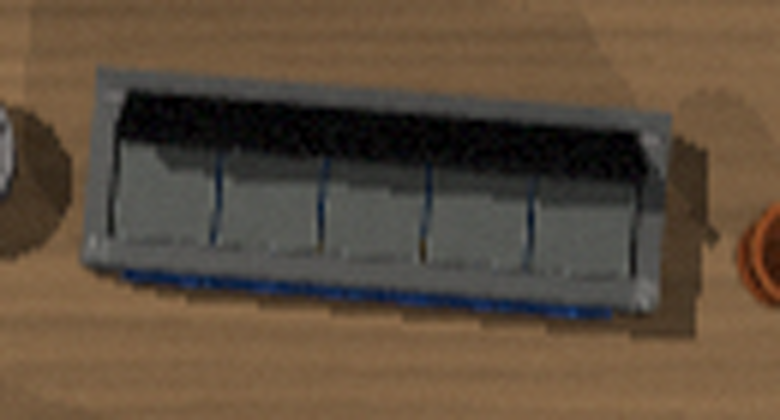

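View pics/crop_side.png

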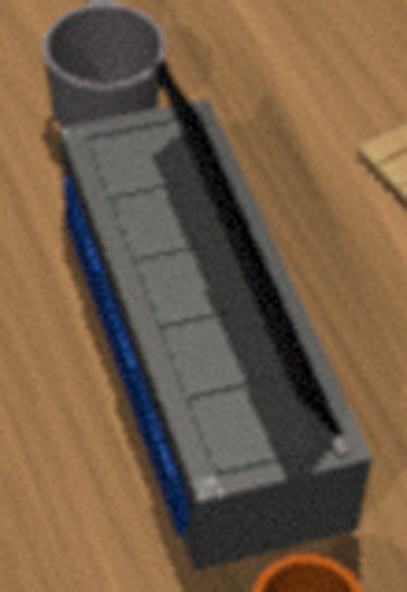

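The top crop shows the top's four corners at (98,70), (672,115), (655,310) and (85,262), with five tiles and the flap leaning forward. The side crop shows corners at (64,133), (207,100), (370,460) and (190,498). Now I'll solve the pose from both views.

```bash
cat > h.py <<'E'
import numpy as np,cv2
def proj(c,P):
    T=np.linalg.inv(c["extrinsics"]);P=np.asarray(P,float)@T[:3,:3].T+T[:3,3]
    u=P@c["K"].T;return u[:,:2]/u[:,2:]
def tow(p,P):  # p=x,y,yaw,ztop
    c,s=np.cos(p[2]),np.sin(p[2]);P=np.asarray(P,float)
    return np.c_[p[0]+c*P[:,0]-s*P[:,1],p[1]+s*P[:,0]+c*P[:,1],P[:,2]]
E
python3 - <<'E'
from h import *;from plant import r
from scipy.optimize import least_squares
ct,cs=r.get_calibration("top"),r.get_calibration("side")
uvt=np.array([(98,70),(672,115),(655,310),(85,262)])/6+[270,190]
uvs=np.array([(207,100),(370,460),(190,498),(64,133)])/3.7+[295,165]
def C(z):return [(.04,.116,z),(.04,-.116,z),(-.04,-.116,z),(-.04,.116,z)]
f=lambda p,k=3:np.r_[(proj(ct,tow(p,C(p[3])))-uvt).ravel()*(k&1),(proj(cs,tow(p,C(p[3])))-uvs).ravel()*(k>>1)]
for k in (1,2,3):
    g=(lambda p:f(np.r_[p[:3],.06],k)) if k<3 else f
    s=least_squares(g,[.5,-.07,-.1,.06]);print(s.x,np.degrees(s.x[2]),np.round(s.fun,1))
p=s.x
# flap edge front in top crop & side
for th in np.arange(.7,1.3,.1):
    E=[(.028-.05*np.cos(th),y,.06+.05*np.sin(th)) for y in(.103,-.103)]
    print(round(th,1),((proj(ct,tow(p,E))-[270,190])*6).round().tolist(),((proj(cs,tow(p,E))-[295,165])*3.7).round().tolist())
E
```

```text
[ 0.57079705 -0.07773773 -0.09201612  0.06      ] -5.272135391945339 [-0.  -0.5  0.2 -0.3  0.5  0.3 -0.7  0.5  0.  -0.   0.  -0.   0.   0.
 -0.  -0. ]
[ 0.57019516 -0.07772507 -0.10414854  0.06      ] -5.967271857335103 [ 0.  -0.   0.   0.   0.   0.  -0.   0.   0.7 -0.5 -0.5  0.2  0.8  1.2
 -1.  -1.4]
[ 0.57072691 -0.07708219 -0.09966885  0.05829634] -5.7106044838822525 [-0.1 -0.7 -0.1  0.2  0.   0.7 -1.   0.2  0.5 -0.2 -0.3  0.2  1.2  1.4
 -1.  -1. ]
0.7 [[113.0, 185.0], [639.0, 232.0]] [[123.0, 88.0], [255.0, 419.0]]
0.8 [[113.0, 175.0], [641.0, 222.0]] [[129.0, 82.0], [263.0, 412.0]]
0.9 [[113.0, 165.0], [643.0, 212.0]] [[137.0, 75.0], [272.0, 405.0]]
1.0 [[114.0, 154.0], [644.0, 201.0]] [[145.0, 70.0], [282.0, 399.0]]
1.1 [[114.0, 142.0], [646.0, 189.0]] [[153.0, 64.0], [292.0, 394.0]]
1.2 [[115.0, 130.0], [648.0, 177.0]] [[162.0, 60.0], [303.0, 388.0]]
1.3 [[116.0, 117.0], [649.0, 164.0]] [[171.0, 55.0], [314.0, 384.0]]
```

Call:
servo_tool(targets=[{"dx": 1.3, "dy": -3.45, "dz": 0, "spin": -0.063, "grip": 0}, {"dx": 2.6, "dy": -6.9, "dz": 0, "spin": -0.125, "grip": 0}, {"dx": 3.9, "dy": -10.35, "dz": 0, "spin": -0.188, "grip": 0}, {"dx": 5.2, "dy": -13.8, "dz": 0, "spin": -0.25, "grip": 0}, {"dx": 6.5, "dy": -17.25, "dz": 0, "spin": -0.313, "grip": 0}, {"dx": 7.8, "dy": -20.7, "dz": 0, "spin": -0.375, "grip": 0}, {"dx": 9.1, "dy": -24.15, "dz": 0, "spin": -0.438, "grip": 0}, {"dx": 10.4, "dy": -27.6, "dz": 0, "spin": -0.5, "grip": 0}, {"dx": 11.7, "dy": -31.05, "dz": 0, "spin": -0.563, "grip": 0}, {"dx": 13.0, "dy": -34.5, "dz": 0, "spin": -0.625, "grip": 0}], squeeze=20)

```text
time_s: 1.58
tcp_pos: [0.4041, 0.2702, 0.2269]
eef_rot: [-180.0, 0.0, -59.9]
contact_force: [0.7, 0.1, 1.1]
gripper_width: 0.0263
```

Call:
servo_tool(targets=[{"dx": 1.3, "dy": -3.8, "dz": 0, "spin": -0.07, "grip": 0}, {"dx": 2.6, "dy": -7.6, "dz": 0, "spin": -0.14, "grip": 0}, {"dx": 3.9, "dy": -11.4, "dz": 0, "spin": -0.21, "grip": 0}, {"dx": 5.2, "dy": -15.2, "dz": 0, "spin": -0.28, "grip": 0}, {"dx": 6.5, "dy": -19, "dz": 0, "spin": -0.35, "grip": 0}, {"dx": 7.8, "dy": -22.8, "dz": 0, "spin": -0.42, "grip": 0}, {"dx": 9.1, "dy": -26.6, "dz": 0, "spin": -0.49, "grip": 0}, {"dx": 10.9, "dy": -30.4, "dz": 0, "spin": -0.56, "grip": 0}, {"dx": 12.7, "dy": -34.5, "dz": 0, "spin": -0.626, "grip": 0}, {"dx": 12.7, "dy": -34.5, "dz": 0, "spin": -0.626, "grip": 0}])

```text
time_s: 2.42
tcp_pos: [0.5324, -0.0782, 0.2263]
eef_rot: [180.0, -0.1, -96.1]
contact_force: [1.1, 1.0, 0.0]
gripper_width: 0.0007
```

Run:
```python
from h import *;from plant import r
print({k:np.round(v,3) for k,v in r.get_state().items() if k in("tcp_pos","eef_rot","joints")})
c=r.get_calibration("wrist");im=r.capture("wrist");cv2.imwrite("pics/wrist1raw.png",im)
p=[.5707,-.0772,-.0985]
for yc in(-84,-42,0,42,84):
    q=[(x,y,.06) for x,y in((-.024,yc/1e3-.02),(.024,yc/1e3-.02),(.024,yc/1e3+.02),(-.024,yc/1e3+.02))]
    cv2.polylines(im,[proj(c,tow(p,q)).round().astype(int)],True,(0,255,0),1)
q=[(-.04,-.116,.06),(.04,-.116,.06),(.04,.116,.06),(-.04,.116,.06)]
cv2.polylines(im,[proj(c,tow(p,q)).round().astype(int)],True,(0,0,255),1)
for th,col in((1.1,(255,255,0)),(1.2,(0,255,255))):
    q=[(.028-.05*np.cos(th),y,.06+.05*np.sin(th)) for y in(.103,-.103)]
    cv2.polylines(im,[proj(c,tow(p,q)).round().astype(int)],False,col,1)
cv2.imwrite("pics/wrist1.png",im)
```

```text
{'joints': array([ 12.575,   7.663, -16.655,   0.075, -65.707, -18.69 ]), 'tcp_pos': array([ 0.532, -0.078,  0.226]), 'eef_rot': array([ 1.79999e+02, -7.20000e-02, -9.60850e+01])}
```

View pics/wrist1.png

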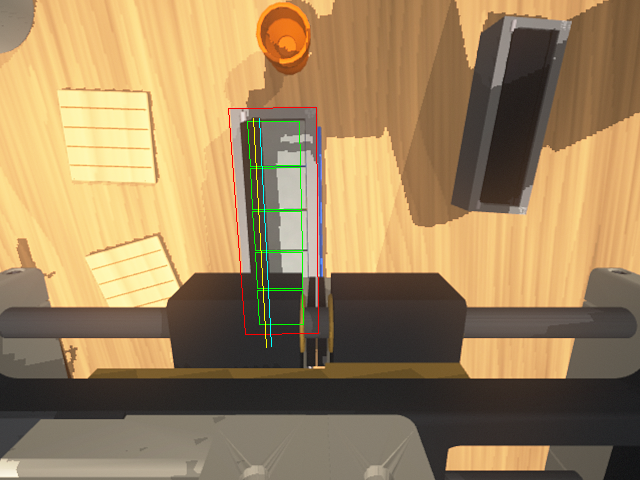

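The wrist view confirms the pose: the projected box, tiles and flap fit to within about 2 px, with the separators at rows 167, 209 and 251. Next I lower the tool in front of the flap.

Call:
servo_tool(targets=[{"dx": -0.2, "dy": 0.2, "dz": -2, "spin": 0.008, "grip": 0}, {"dx": -0.4, "dy": 0.4, "dz": -4, "spin": 0.008, "grip": 0}, {"dx": -0.4, "dy": 0.5, "dz": -6, "spin": 0.008, "grip": 0}, {"dx": -0.4, "dy": 0.5, "dz": -8, "spin": 0.008, "grip": 0}, {"dx": -0.4, "dy": 0.5, "dz": -10, "spin": 0.008, "grip": 0}, {"dx": -0.4, "dy": 0.5, "dz": -12, "spin": 0.008, "grip": 0}, {"dx": -0.4, "dy": 0.5, "dz": -13.3, "spin": 0.008, "grip": 0}, {"dx": -0.4, "dy": 0.5, "dz": -14.1, "spin": 0.008, "grip": 0}, {"dx": -0.4, "dy": 0.5, "dz": -14.1, "spin": 0.008, "grip": 0}, {"dx": -0.4, "dy": 0.5, "dz": -14.1, "spin": 0.008, "grip": 0}])

```text
time_s: 3.3
tcp_pos: [0.527, -0.0676, 0.0859]
eef_rot: [-180.0, -0.0, -95.1]
contact_force: [0.4, -0.2, -0.0]
gripper_width: 0.0001
```

Call:
servo_tool(targets=[{"dx": 0.4, "dy": -0.04, "dz": 0, "spin": 0, "grip": 0}, {"dx": 0.8, "dy": -0.08, "dz": 0, "spin": 0, "grip": 0}, {"dx": 1.2, "dy": -0.12, "dz": 0, "spin": 0, "grip": 0}, {"dx": 1.6, "dy": -0.16, "dz": 0, "spin": 0, "grip": 0}, {"dx": 2.0, "dy": -0.2, "dz": 0, "spin": 0, "grip": 0}, {"dx": 2.4, "dy": -0.24, "dz": 0, "spin": 0, "grip": 0}, {"dx": 2.8, "dy": -0.28, "dz": 0, "spin": 0, "grip": 0}, {"dx": 3.2, "dy": -0.32, "dz": 0, "spin": 0, "grip": 0}, {"dx": 3.6, "dy": -0.36, "dz": 0, "spin": 0, "grip": 0}, {"dx": 4.0, "dy": -0.4, "dz": 0, "spin": 0, "grip": 0}])

```text
time_s: 4.13
tcp_pos: [0.5668, -0.0722, 0.0855]
eef_rot: [179.9, -0.0, -95.2]
contact_force: [-1.9, 0.7, 2.1]
gripper_width: 0.0005
```

Call:
servo_tool(targets=[{"dx": 0.3, "dy": -0.03, "dz": 0, "spin": 0, "grip": 0}, {"dx": 0.6, "dy": -0.06, "dz": 0, "spin": 0, "grip": 0}, {"dx": 0.9, "dy": -0.09, "dz": 0, "spin": 0, "grip": 0}, {"dx": 1.2, "dy": -0.12, "dz": 0, "spin": 0, "grip": 0}, {"dx": 1.5, "dy": -0.15, "dz": 0, "spin": 0, "grip": 0}, {"dx": 1.8, "dy": -0.18, "dz": 0, "spin": 0, "grip": 0}, {"dx": 2.1, "dy": -0.21, "dz": 0, "spin": 0, "grip": 0}, {"dx": 2.4, "dy": -0.24, "dz": 0, "spin": 0, "grip": 0}, {"dx": 2.6, "dy": -0.26, "dz": 0, "spin": 0, "grip": 0}, {"dx": 2.6, "dy": -0.26, "dz": 0, "spin": 0, "grip": 0}])

```text
time_s: 4.97
tcp_pos: [0.5931, -0.0748, 0.0853]
eef_rot: [180.0, -0.0, -95.2]
contact_force: [-0.8, 0.1, -0.3]
gripper_width: 0.0004
```

```bash
cat > look.py <<'E'
from h import *;from plant import r
import sys
p=[.5707,-.0772,-.0985]
im=r.capture("side");c=r.get_calibration("side")
x,y,w,hh=295,150,110,175;k=3.4
o=cv2.resize(im[y:y+hh,x:x+w],None,fx=k,fy=k,interpolation=cv2.INTER_CUBIC)
for th,col in((1.6,(0,255,255)),(1.9,(255,255,0)),(2.3,(255,0,255))):
    q=[(.028-.05*np.cos(th),yy,.06+.05*np.sin(th)) for yy in(.103,-.103)]
    cv2.polylines(o,[((proj(c,tow(p,q))-[x,y])*k).round().astype(int)],False,col,1)
t=r.capture("top")[190:260,270:400]
t=cv2.resize(t,None,fx=3,fy=3,interpolation=cv2.INTER_CUBIC)
out=np.zeros((600,800,3),np.uint8);out[:o.shape[0],:o.shape[1]]=o;out[:t.shape[0],400:400+t.shape[1]]=t
cv2.imwrite(sys.argv[1],out);print(r.get_state()["time_s"])
E
python3 look.py pics/l1.png
```

```text
5.0667
```

View pics/l1.png

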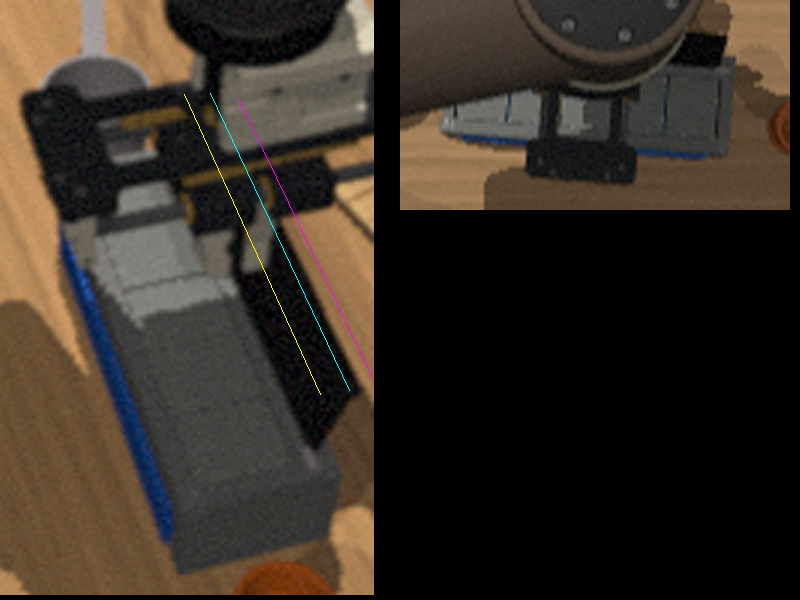

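The flap's edge, from (285,230) to (355,390), lies just past the 1.9 rad line. I'll push about 7 mm more, then back off and rise.

Call:
servo_tool(targets=[{"dx": 0.1, "dy": -0.01, "dz": 0, "spin": 0, "grip": 0}, {"dx": 0.2, "dy": -0.02, "dz": 0, "spin": 0, "grip": 0}, {"dx": 0.3, "dy": -0.03, "dz": 0, "spin": 0, "grip": 0}, {"dx": 0.4, "dy": -0.04, "dz": 0, "spin": 0, "grip": 0}, {"dx": 0.5, "dy": -0.05, "dz": 0, "spin": 0, "grip": 0}, {"dx": 0.6, "dy": -0.06, "dz": 0, "spin": 0, "grip": 0}, {"dx": 0.7, "dy": -0.07, "dz": 0, "spin": 0, "grip": 0}, {"dx": 0.8, "dy": -0.08, "dz": 0, "spin": 0, "grip": 0}, {"dx": 0.8, "dy": -0.08, "dz": 0, "spin": 0, "grip": 0}, {"dx": 0.8, "dy": -0.08, "dz": 0, "spin": 0, "grip": 0}])

```text
time_s: 5.9
tcp_pos: [0.6013, -0.0755, 0.0857]
eef_rot: [-180.0, 0.0, -95.2]
contact_force: [-0.9, -0.7, -1.1]
gripper_width: 0.0004
```

Call:
servo_tool(targets=[{"dx": -0.8, "dy": -0.05, "dz": 0, "spin": -0.006, "grip": 0}, {"dx": -1.6, "dy": -0.1, "dz": 0, "spin": -0.006, "grip": 0}, {"dx": -2.4, "dy": -0.15, "dz": 0, "spin": -0.006, "grip": 0}, {"dx": -3.06, "dy": -0.17, "dz": 0, "spin": -0.006, "grip": 0}, {"dx": -3.06, "dy": -0.17, "dz": -0.6, "spin": -0.006, "grip": 0}, {"dx": -3.06, "dy": -0.17, "dz": -1.2, "spin": -0.006, "grip": 0}, {"dx": -3.06, "dy": -0.17, "dz": -1.8, "spin": -0.006, "grip": 0}, {"dx": -3.06, "dy": -0.17, "dz": -2.2, "spin": -0.006, "grip": 0}, {"dx": -3.06, "dy": -0.17, "dz": -2.4, "spin": -0.006, "grip": 0}, {"dx": -3.06, "dy": -0.17, "dz": -2.4, "spin": -0.006, "grip": 0}])

```text
time_s: 6.73
tcp_pos: [0.5702, -0.0773, 0.0608]
eef_rot: [179.9, -0.0, -95.5]
contact_force: [0.1, 0.5, 0.4]
gripper_width: 0.0007
```

```bash
python3 look.py pics/l2.png; python3 -c "
from plant import r
s=r.get_state();print(s['tcp_pos'],s['eef_rot'],s['contact_force'])"
```

```text
6.8333
[ 0.57043625 -0.0771864   0.06131867] [ 1.79982277e+02 -8.66118861e-03 -9.54979589e+01] [-1.11367254  0.75478018  1.51880682]
```

View pics/l2.png

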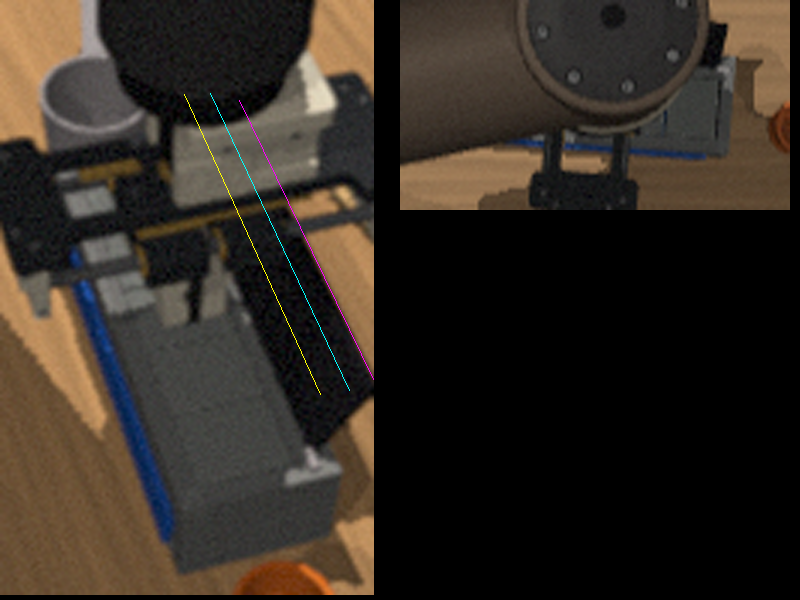

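The flap now lies at about the 2.3 rad line, fully back. The fingertips at (175,322) and (210,315) sit within the middle tile's depth. Next I feel the middle tile.

Call:
servo_tool(targets=[{"dx": 0, "dy": 0, "dz": -0.05, "spin": 0, "grip": 0}, {"dx": 0, "dy": 0, "dz": -0.1, "spin": 0, "grip": 0}, {"dx": 0, "dy": 0, "dz": -0.15, "spin": 0, "grip": 0}, {"dx": 0, "dy": 0, "dz": -0.2, "spin": 0, "grip": 0}, {"dx": 0, "dy": 0, "dz": -0.25, "spin": 0, "grip": 0}, {"dx": 0, "dy": 0, "dz": -0.3, "spin": 0, "grip": 0}, {"dx": 0, "dy": 0, "dz": -0.3, "spin": 0, "grip": 0}, {"dx": 0, "dy": 0, "dz": -0.3, "spin": 0, "grip": 0}, {"dx": 0, "dy": 0, "dz": -0.3, "spin": 0, "grip": 0}, {"dx": 0, "dy": 0, "dz": -0.3, "spin": 0, "grip": 0}])

```text
time_s: 7.67
tcp_pos: [0.5705, -0.0772, 0.0602]
eef_rot: [-179.9, -0.0, -95.5]
contact_force: [-5.2, 1.7, 14.3]
gripper_width: 0.0002
```

The middle tile is rigid (14 N, tip at 60 mm). On to the next tile, at +42 mm.

Call:
servo_tool(targets=[{"dx": 0, "dy": 0, "dz": 0.9, "spin": 0, "grip": 0}, {"dx": 0.2, "dy": 2.0, "dz": 1.1, "spin": 0, "grip": 0}, {"dx": 0.41, "dy": 4.18, "dz": 1.1, "spin": 0, "grip": 0}, {"dx": 0.41, "dy": 4.18, "dz": 0.8, "spin": 0, "grip": 0}, {"dx": 0.41, "dy": 4.18, "dz": 0.4, "spin": 0, "grip": 0}, {"dx": 0.41, "dy": 4.18, "dz": 0.2, "spin": 0, "grip": 0}, {"dx": 0.41, "dy": 4.18, "dz": 0.1, "spin": 0, "grip": 0}, {"dx": 0.41, "dy": 4.18, "dz": 0, "spin": 0, "grip": 0}, {"dx": 0.41, "dy": 4.18, "dz": 0, "spin": 0, "grip": 0}, {"dx": 0.41, "dy": 4.18, "dz": 0, "spin": 0, "grip": 0}])

```text
time_s: 8.5
tcp_pos: [0.5741, -0.0355, 0.0602]
eef_rot: [-180.0, 0.0, -95.5]
contact_force: [-8.7, 7.2, 19.4]
gripper_width: 0.0006
```

Call:
servo_tool(targets=[{"dx": 0, "dy": 0, "dz": 0.9, "spin": 0, "grip": 0}, {"dx": 0.2, "dy": 2.0, "dz": 1.1, "spin": 0, "grip": 0}, {"dx": 0.41, "dy": 4.18, "dz": 1.1, "spin": 0, "grip": 0}, {"dx": 0.41, "dy": 4.18, "dz": 1.0, "spin": 0, "grip": 0}, {"dx": 0.41, "dy": 4.18, "dz": 0.6, "spin": 0, "grip": 0}, {"dx": 0.41, "dy": 4.18, "dz": 0.3, "spin": 0, "grip": 0}, {"dx": 0.41, "dy": 4.18, "dz": 0.15, "spin": 0, "grip": 0}, {"dx": 0.41, "dy": 4.18, "dz": 0, "spin": 0, "grip": 0}, {"dx": 0.41, "dy": 4.18, "dz": 0, "spin": 0, "grip": 0}, {"dx": 0.41, "dy": 4.18, "dz": 0, "spin": 0, "grip": 0}])

```text
time_s: 9.33
tcp_pos: [0.5782, 0.0058, 0.0584]
eef_rot: [180.0, -0.0, -95.5]
contact_force: [-0.1, -0.9, 1.0]
gripper_width: 0.0004
```

This tile yields (58.4 mm at about 1 N). I press it down.

Call:
servo_tool(targets=[{"dx": 0, "dy": 0, "dz": -0.1, "spin": 0, "grip": 0}, {"dx": 0, "dy": 0, "dz": -0.2, "spin": 0, "grip": 0}, {"dx": 0, "dy": 0, "dz": -0.3, "spin": 0, "grip": 0}, {"dx": 0, "dy": 0, "dz": -0.4, "spin": 0, "grip": 0}, {"dx": 0, "dy": 0, "dz": -0.5, "spin": 0, "grip": 0}, {"dx": 0, "dy": 0, "dz": -0.5, "spin": 0, "grip": 0}, {"dx": 0, "dy": 0, "dz": -0.5, "spin": 0, "grip": 0}, {"dx": 0, "dy": 0, "dz": -0.5, "spin": 0, "grip": 0}, {"dx": 0, "dy": 0, "dz": -0.5, "spin": 0, "grip": 0}, {"dx": 0, "dy": 0, "dz": -0.5, "spin": 0, "grip": 0}])

```text
time_s: 10.17
tcp_pos: [0.5784, 0.0061, 0.0542]
eef_rot: [-180.0, -0.0, -95.5]
contact_force: [-3.6, -2.5, 10.6]
gripper_width: 0.0006
```

```bash
python3 look.py pics/l3.png
```

```text
10.2667
```

View pics/l3.png

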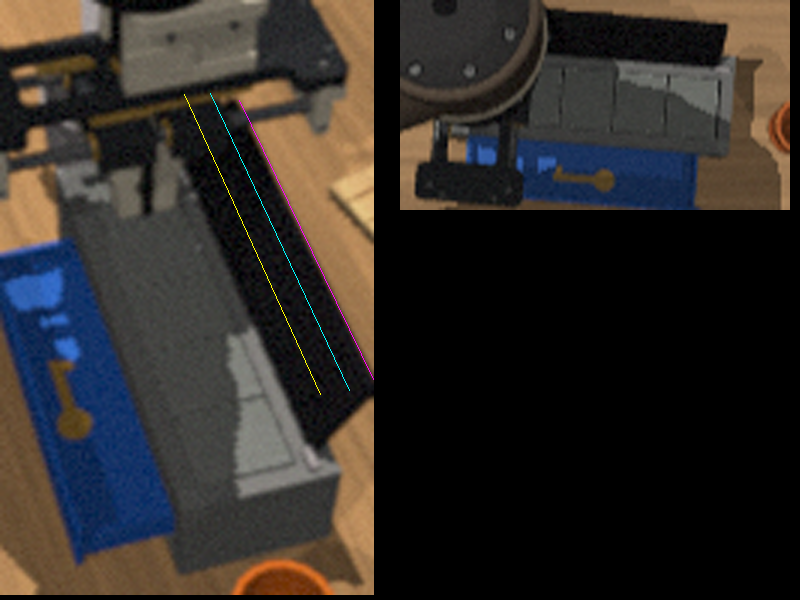

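The blue tray, with the key at (75,415), has sprung out. The flap is at the 2.3 rad line. I lift straight up.

Call:
servo_tool(targets=[{"dx": 0, "dy": 0, "dz": 0.5, "spin": 0, "grip": 0}, {"dx": 0, "dy": 0, "dz": 1.5, "spin": 0, "grip": 0}, {"dx": 0, "dy": 0, "dz": 3, "spin": 0, "grip": 0}, {"dx": 0, "dy": 0, "dz": 5, "spin": 0, "grip": 0}, {"dx": 0, "dy": 0, "dz": 7.5, "spin": 0, "grip": 0}, {"dx": 0, "dy": 0, "dz": 10, "spin": 0, "grip": 0}, {"dx": 0, "dy": 0, "dz": 12.5, "spin": 0, "grip": 0}, {"dx": 0, "dy": 0, "dz": 15, "spin": 0, "grip": 0}, {"dx": 0, "dy": 0, "dz": 17, "spin": 0, "grip": 0}, {"dx": 0, "dy": 0, "dz": 17, "spin": 0, "grip": 0}])

```text
time_s: 11.1
tcp_pos: [0.581, 0.0071, 0.229]
eef_rot: [-179.5, 0.2, -95.4]
contact_force: [0.6, 0.2, 0.8]
gripper_width: 0.0007
```

Call:
servo_tool(targets=[{"dx": 0, "dy": 2.5, "dz": 0, "spin": 0, "grip": 0}, {"dx": -1, "dy": 5, "dz": 0, "spin": 0, "grip": 0}, {"dx": -2, "dy": 8, "dz": 0, "spin": 0, "grip": 0}, {"dx": -3, "dy": 11, "dz": 0, "spin": 0, "grip": 0}, {"dx": -4, "dy": 14, "dz": 0, "spin": 0, "grip": 0}, {"dx": -5, "dy": 17, "dz": 0, "spin": 0, "grip": 0}, {"dx": -6, "dy": 20, "dz": 0, "spin": 0, "grip": 0}, {"dx": -7, "dy": 22, "dz": 0, "spin": 0, "grip": 0}, {"dx": -7, "dy": 23, "dz": 0, "spin": 0, "grip": 0}, {"dx": -7, "dy": 23, "dz": 0, "spin": 0, "grip": 0}])

```text
time_s: 11.93
tcp_pos: [0.5082, 0.2387, 0.2237]
eef_rot: [-180.0, 0.0, -95.3]
contact_force: [-0.7, -0.5, 0.1]
gripper_width: 0.0005
```

Run:
```python
from h import *;from plant import r
im=r.capture("side");cv2.imwrite("pics/end.png",im)
c=r.get_calibration("side");a=cv2.imread("pics/side0.png")
# bystander shift check
from_=[("cup","measuring_cup_rim"),("egg","egg_cup_rim"),("coaster","coaster_a"),("jar","jam_jar")]
for _,k in from_:print(k,[(round(d["p"],2),np.round(d["extent"]).tolist()) for d in r.cut_out(k,"side")[:2]])
m=lambda b:(cv2.absdiff(a,im).max(2)[b[1]:b[3],b[0]:b[2]]>40).mean()
print("diff egg",m((360,312,396,360)),"coasters",m((390,188,500,305)),"jar",m((285,455,335,480)),"cup",m((305,165,337,195)))
```

```text
measuring_cup_rim [(0.7, [304.0, 142.0, 338.0, 199.0])]
egg_cup_rim [(0.62, [360.0, 318.0, 393.0, 355.0]), (0.33, [347.0, 174.0, 407.0, 281.0])]
coaster_a [(0.97, [426.0, 250.0, 502.0, 304.0]), (0.87, [392.0, 187.0, 457.0, 238.0])]
jam_jar [(0.92, [284.0, 456.0, 336.0, 477.0])]
diff egg 0.017939814814814815 coasters 0.03535353535353535 jar 0.0 cup 0.0010416666666666667
```

View pics/end.png

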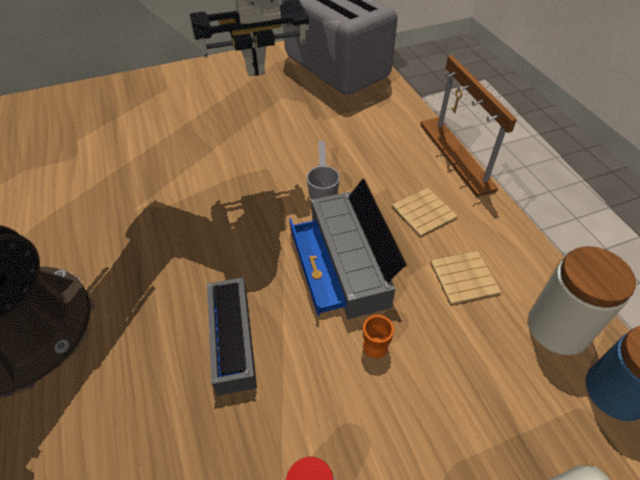

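The tray is out at (318,265) and the flap is back at (378,225). Every bystander is in its old place and the arm is clear. I check the tray's travel by projection and then hand in.

Run:
```python
from h import *;from plant import r
c=r.get_calibration("side");p=[.5707,-.0772,-.0985]
for t in(.035,.045):print(t,proj(c,tow(p,[(-.04-t,.1,.04),(-.04-t,-.1,.04)])).round().tolist())
hsv=cv2.cvtColor(cv2.imread("pics/end.png"),cv2.COLOR_BGR2HSV)
m=cv2.inRange(hsv,(105,140,40),(125,255,255));m[:, :285]=0;m[:,350:]=0
ys,xs=np.nonzero(m[210:320]);i=xs.argmin();j=ys.argmax();print((xs[i],ys[i]+210),(xs[j],ys[j]+210))
r.close_job()
```

```text
0.035 [[296.0, 216.0], [324.0, 304.0]]
0.045 [[291.0, 217.0], [318.0, 305.0]]
(np.int64(290), np.int64(219)) (np.int64(318), np.int64(314))
the job is handed in; nothing more can be done
```

The job is done and handed in at about 12 s of the 51 s allowed, with the flap fully back and the blue tray sprung out.

- **Flap:** I pushed it back with the outside of the closed fingers. In the last close view its edge lay on the projected 2.3 rad line.
- **Tiles:** The middle tile and the one at +42 mm were rigid, at 14 N and 19 N with no travel. The +84 mm tile gave, and I pressed it 6 mm to its stop at about 11 N. I did not need to test the other two.
- **Tray:** In the end picture its front top edge lies at the pixels projected for 45 mm of travel.
- **Bystanders:** The side picture shows the cup, egg cup, coasters and jar in their starting places; the small differences there I put down to shadow. The arm was clear at about 0.22 m height, with wrist force near zero.

No check failed or disagreed.

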